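# Seat and tug-test a detent pin in a drill jig

### The job

One of the two locating pins in the drill jig is still standing proud. Push that pin straight down, without ramming it (no more than about 40 N), until it clicks fully home with its collar on the plate; then tug it straight up with a steady 15 N or so for about a second, never beyond 20 N, to confirm that the catch holds it. Let go with the pin still home, and leave the other pin and the things around alone.

Things in the scene. Friction and masses are not known exactly. Their poses are not given: they have to be found in the camera images.
- fixture: Drill jig, fixed: dark cast base 120 x 220 x 42 mm under an aluminium plate 100 x 190 x 16 mm. Origin: centre of the base's underside, z up; plate top 58 mm above it. Two vertical 17.5 mm through bores on its y axis at y = -50 and +50 mm (x = 0). In each bore two sprung balls, on the +x and -x sides some 32 mm below the plate top, catch the pin's groove when the pin is home.
- pin_up: The pin that stands proud, in either bore: upright, steel, about 150 g; 16 mm bullet-nosed shank reaching 54 mm below a collar 32 mm across and 6 mm thick. Origin on the axis at the collar's underside, z up. It starts with its nose on the balls, origin 18 to 26 mm above the plate top. Pushing it in takes about 15 N; home, the collar lies on the plate (origin 58 mm above the fixture's).
- knob (a point): Centre of the top face of the proud pin's knob: plain black upright cylinder, 24 mm across, 34 mm tall, standing on the collar; the place to grip, from above. The point is 40 mm above the pin's origin.
- bore0 (a point): Mouth of the bore at y = -50 mm, at the plate top. On its way in the pin is drawn down over the last stretch. Pulled up from home, it first rises freely by 1 to 7 mm (the catch's depth differs from jig to jig), then bears on the balls, which hold it to about 28 N before letting it out. The catch is stiff (0.05 mm per N).
- bore1 (a point): Mouth of the bore at y = +50 mm, at the plate top; otherwise like the other bore. In both, a pin pushed sideways or held askew rubs in the bore, and that friction takes up part of a pull.
- pin_home: The same kind of pin, already home in the other bore: leave alone.
- hub: Loose dark steel flange hub, 90 mm across, 45 mm tall, origin under its centre: leave alone.
- sleeve: Loose steel sleeve, 60 mm across, 50 mm tall, origin under its centre: leave alone.
- tray: Blue open tray 130 x 190 x 70 mm, origin under its centre: leave alone.
- wrench: Steel wrench lying flat: leave alone.
- catch0 (a joint): Axial give of the sprung ball cage inside the bore at y = -50 mm, in m, positive up, 0 unloaded: 0.00005 per N of upward pull on the catch (hidden inside the block; far smaller than the noise of a single reading).
- catch1 (a joint): Axial give of the sprung ball cage inside the bore at y = +50 mm, in m, positive up, 0 unloaded: 0.00005 per N of upward pull on the catch (hidden inside the block; far smaller than the noise of a single reading).
Mind the look-alikes: they are no part of the job. What is shaped like the pin_up but green or purple is not meant.

How it is judged:
On the way, in this order (a step that is already met when the one before it is completed fails the run):
1. the proud pin is pushed fully home (collar within 0.7 mm of the plate) (z of pin_up in the frame of fixture below 0.0587 m and angle between pin_up's own z axis and vertical below 0.06 rad), for 0.2 s.
2. the home pin is tugged upward with more than 10 N for half a second and stays caught (value of joint any of catch0, catch1 above 0.0005 m and z of pin_up in the frame of fixture between 0.0588 and 0.07 m), for 0.5 s.
At the end, for the whole second after the job is handed in: The pin that stood proud is home in its bore (collar within 2.5 mm of the plate, upright, at rest), released; the other pin is still home (z of each of pin_up, pin_home in the frame of fixture below 0.0605 m and angle between pin_up's own z axis and vertical below 0.06 rad and linear speed of pin_up below 0.02 m/s); the robot touches nothing.
It fails at once if the catch is pulled up with more than 22 N (value of joint any of catch0, catch1 above 0.0011 m).
It fails at once if the pin is rammed onto the jig (more than 50 N in all between them) (contact force between pin_up and fixture above 50 N).
It fails at once if the other pin is disturbed (distance of pin_home from where it was at the start of the episode above 0.0015 m).
It fails at once if a bystander is shifted (distance of any of hub, sleeve, tray, wrench from where it was at the start of the episode above 0.01 m).
It also fails if it takes over 64 s, if anything falls off the work surface, if the arm or the gripper's body presses on something with over 40 N, if the wrist force passes 120 N, or if a joint passes its speed limit or range.

### The arm

A 7-joint arm with a two-finger parallel gripper is mounted at the origin on the work surface. World frame = base frame: x ahead of the robot, y to its left, z up, the work surface at z = 0. Lengths are in m, angles in rad, forces in N, time in s.
With the tool pointing down it reaches from about 0.425 to 0.825 m from the base axis. Payload 3.6 kg.
Tool frame: the origin (TCP) lies between the finger pads; the fingertips stand 25 mm ahead of it and the grasp point (between the pads) lies 6 mm ahead of it; y points along the fingers, z is the direction in which the jaws open and shut, and the axes are right-handed (so a half turn about y gives the same grasp; the last joint's range is limited). The gripper opens to 85 mm and grips with 20 to 120 N. Pads are 22 mm wide; open, the fingers measure 114 mm over their backs; the gripper's body (76 mm by 85 mm) begins 54 mm behind the grasp point. The pads swing forward as they close: fully open they stand 13 mm farther back than shut.
Start: joints at [-1.331, 0.615, -0.013, 1.423, 0.008, 1.103, -0.04], TCP at [0.171, 0.627, 0.256] pointing down, gripper open.
Joint ranges: [-3.12, 3.12], [-0.3, 2.06], [-1.34, 1.32], [0.26, 2.42], [-1.36, 4.5], [0.01, 1.98], [-2.84, 2.84]. Speed limits (rad/s): [2.79, 2.79, 3.14, 3.14, 3.14, 3.14, 3.14].

### API

Orientations are given as a unit quaternion [x, y, z, w].
In Python, from station import arm, optics gives the robot as it stands.
- The arm moves only by the tool step_arm, never from a script. Its argument "series" is a list of rows, each a list of 3 entries, a list of its own where there are three numbers: the shift along the tool's x, y, z in mm, then the turn, a rotation vector about the tool's x, y, z in rad, then the opening in per cent of the stroke, from 0 (shut) to 100 (fully open). A call has 1 to 8 rows; each row shifts and turns the pose as measured when the row begins, along the tool's axes as they then stand; what a row does not reach is not made up. A row lasts 1/10 s, in which the tool goes at most 50 mm and 8.59 degrees, less where a joint would pass 70% of its speed; a pose out of reach is approached as far as the arm can. A call is refused whole if a number of a shift passes 50 or a number of a turn 0.15, either way. A call with a gripper value outside its range is refused whole. The fingers move at their own pace and stop on an object; the grip force is fixed at half the most. Time passes only in rows, so rows that do not move let the fingers close. It gives the time, the measured TCP pose, the force and the opening at its end, in the units of the state.
- arm.get_obs(): the state, without advancing time (a new reading comes with each control period).
- optics.snapshot(name): name is "side" or "top"; returns a dict with "pixels" (384x512x3 uint8, red, green, blue), "depth" (384x512 float32, m along the optical axis (not along the pixel's ray), 0 where there is no reading), "fx", "fy", "cx", "cy" (pixels), "origin" and "rotation" of the camera in the world. Camera axes: x right, y down, z forward; pixel columns grow to the right and rows downward; lengths in m; the calibration is good to about 2 mm. A picture is of the moment at which its call begins.
- arm.hand_in(): hands the job in, once; it reports no verdict.
The state is a dict: "clock": time; "qpos": joint angles; "joint_velocities": joint speeds; "effort": joint torques, N m; "eef_pos": TCP position; "orientation": TCP orientation; "contact_force": force on the tool from outside, world axes, zero at the start; "torque": the same for the moment, N m; "opening": finger opening in m.
Only numpy, scipy, OpenCV 4.12 (cv2) and the standard library are available. Lean on these libraries where they do the work, as an engineer would, in place of code of your own. Each camera call takes 0.05 s, during which the arm holds its last target.

## Working session

There is one attempt and no reset: what is moved stays moved. The work goes in short steps, Python scripts to look and compute and a tool call to move; the robot and the scene stay as the last step left them, time stands still between calls to the robot, and variables do not carry over. Pictures are saved under pics/ and viewed, and the job is handed in when it is done.

Besides the shell and the picture viewer there is one more tool, called by a JSON object that holds its "api" and its "payload", one argument or row to a line. step_arm: Moves the arm, as the interface text tells. Its arguments: {"type":"object","properties":{"series":{"type":"array","items":{"type":"array"}}},"required":["series"]}

```bash
mkdir -p pics; ls; cat > h.py <<'E'
import numpy as np, cv2
from station import arm, optics
def snap(n,f):
    s=optics.snapshot(n); cv2.imwrite('pics/'+f+'.png',s['pixels'][:,:,::-1]); np.savez('pics/'+f+'.npz',**s); return s
def load(f): return dict(np.load('pics/'+f+'.npz'))
def pt(s,u,v,r=1,d=None):
    if d is None:
        p=s['depth'][v-r:v+r+1,u-r:u+r+1]; d=np.median(p[p>0])
    c=np.array([(u-s['cx'])/s['fx']*d,(v-s['cy'])/s['fy']*d,d])
    return s['rotation']@c+s['origin']
E
python3 - <<'E'
from h import *
o=arm.get_obs()
for k,v in o.items(): print(k,np.round(v,4))
for n in('top','side'):
    s=snap(n,n+'0'); print(s['origin'],s['rotation'].round(3),s['fx'],s['cx'])
E
```

```text
pics
clock 0.0
qpos [-1.3315  0.6159 -0.0126  1.4249  0.0081  1.1034 -0.0404]
joint_velocities [ 0.0005  0.0013  0.001   0.0001 -0.0003  0.0006 -0.    ]
effort [ 5.0000e-04 -4.6922e+01  2.5970e-01 -1.7103e+01  1.0100e-02  9.7000e-03
  0.0000e+00]
eef_pos [0.1705 0.6265 0.2551]
orientation [ 0.7018 -0.0938  0.0935 -0.7   ]
contact_force [-0.5679  0.3128  0.4306]
torque [ 0.0288  0.0341 -0.0106]
opening 0.0853
[0.43235074 0.01754347 1.21161122] [ 0.708 -0.706  0.013 -0.017] 447.06856405251114 255.17025285227706
[-0.05813793 -0.63121803  1.01660453] [ 0.875 -0.32   0.127 -0.342] 499.728114910956 248.35689489586704
```

```bash
sed -i 's/return s\[.rotation.\]@c/return R.from_quat(s["rotation"]).apply(c)/; 1a from scipy.spatial.transform import Rotation as R' h.py; python3 - <<'E'
from h import *
for n in('top0','side0'): print(pt(load(n),100,300),pt(load(n),256,192))
print(R.from_quat(arm.get_obs()['orientation']).as_matrix().round(3))
E
```

```text
[ 0.18719593  0.44124779 -0.00053495] [4.79440893e-01 2.25579508e-02 1.75669798e-04]
[0.07254577 0.04275259 0.0127226 ] [0.57365644 0.0762868  0.00134157]
[[ 0.965 -0.001  0.263]
 [-0.263 -0.002  0.965]
 [ 0.    -1.    -0.002]]
```

View pics/top0.png

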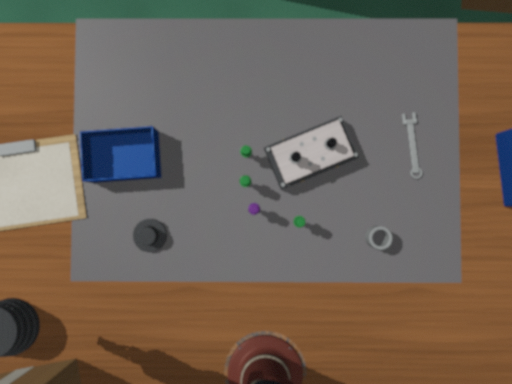

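View pics/side0.png

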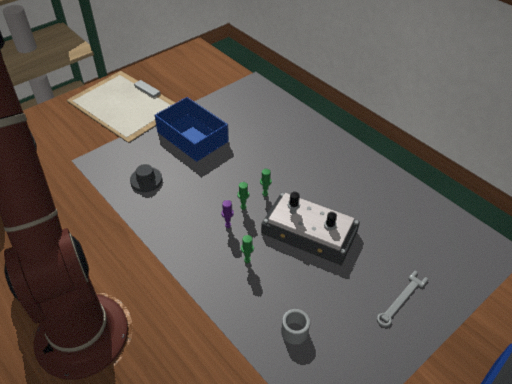

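```bash
python3 - <<'E'
from h import *
a=load('top0')['pixels'][105:200,250:370,::-1]; b=load('side0')['pixels'][160:270,210:370,::-1]
cv2.imwrite('pics/c1.png',cv2.resize(a,None,fx=6,fy=6,interpolation=cv2.INTER_CUBIC))
cv2.imwrite('pics/c2.png',cv2.resize(b,None,fx=5,fy=5,interpolation=cv2.INTER_CUBIC))
E
```

```text
(no output)
```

View pics/c1.png

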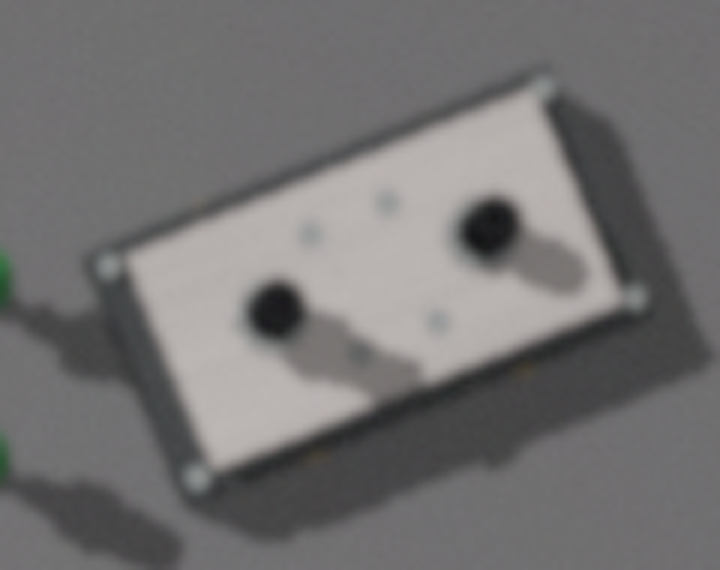

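View pics/c2.png

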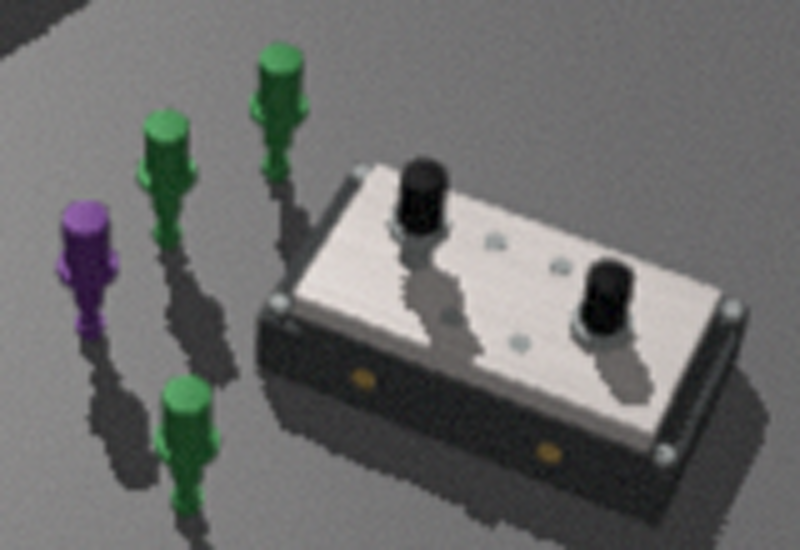

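```bash
python3 - <<'E'
from h import *
t=load('top0'); s=load('side0')
for n,u,v in[('L',296,157),('R',332,143),('plate',305,170),('plate2',325,125),('table',280,210)]: print(n,pt(t,u,v).round(4))
for n,u,v in[('L',295,194),('R',332,214)]: print('side',n,pt(s,u,v).round(4))
# point cloud fit of knob tops
for nm,S in(('t',t),('s',s)):
    H,W=S['depth'].shape; uu,vv=np.meshgrid(np.arange(W),np.arange(H)); d=S['depth']
    P=np.stack([(uu-S['cx'])/S['fx']*d,(vv-S['cy'])/S['fy']*d,d],-1).reshape(-1,3)
    P=R.from_quat(S['rotation']).apply(P)+S['origin']; P=P[d.ravel()>0]
    for c in((pt(t,296,157)),(pt(t,332,143))):
        q=P[(np.hypot(*(P-c)[:,:2].T)<.025)&(P[:,2]>.07)]
        z=np.sort(q[:,2])[-8:].mean(); top=q[q[:,2]>z-.006]
        print(nm,len(q),'ztop',z.round(4),'ctr',((top.max(0)+top.min(0))/2).round(4),top.mean(0).round(4),top.min(0).round(4),top.max(0).round(4))
    # plate rect
    c=(pt(t,296,157)+pt(t,332,143))/2
    q=P[(np.hypot(*(P-c)[:,:2].T)<.13)&(P[:,2]>.052)&(P[:,2]<.064)]
    r=cv2.minAreaRect((q[:,:2]*1000).astype(np.float32)); print(r,np.median(q[:,2]))
E
```

```text
L [ 0.5609 -0.0756  0.1208]
R [ 0.5988 -0.1673  0.0993]
plate [ 0.5347 -0.1044  0.0563]
plate2 [ 0.6524 -0.1566  0.0557]
table [ 0.4309 -0.0426  0.0005]
side L [ 0.5685 -0.0729  0.1199]
side R [ 0.6074 -0.1638  0.0966]
t 125 ztop 0.1237 ctr [ 0.5656 -0.0768  0.1212] [ 0.5662 -0.0765  0.1207] [ 0.5556 -0.0879  0.1178] [ 0.5757 -0.0657  0.1246]
t 87 ztop 0.1022 ctr [ 0.604  -0.1687  0.1   ] [ 0.6037 -0.1678  0.099 ] [ 0.5937 -0.1804  0.0964] [ 0.6143 -0.157   0.1036]
((584.246826171875, -119.96205139160156), (100.93123626708984, 205.20578002929688), 22.198692321777344) 0.05811886551563772
s 186 ztop 0.1228 ctr [ 0.5655 -0.0728  0.1201] [ 0.5654 -0.0744  0.1199] [ 0.5529 -0.0857  0.1168] [ 0.5782 -0.0598  0.1234]
s 127 ztop 0.1006 ctr [ 0.6042 -0.1662  0.0984] [ 0.6039 -0.166   0.0978] [ 0.5935 -0.1777  0.0947] [ 0.6148 -0.1547  0.1022]
((586.863037109375, -121.91539001464844), (105.83285522460938, 197.2691192626953), 22.437345504760742) 0.05797666268256396
```

```bash
cat >> h.py <<'E'
A=np.deg2rad(22.3)
def tgt(p,z=(np.cos(A),np.sin(A),0)):
    o=arm.get_obs(); M=R.from_quat(o['orientation'])
    y=np.array([0,0,-1.]); z=np.array(z); G=R.from_matrix(np.stack([np.cross(y,z),y,z],1))
    print('t',round(float(o['clock']),2),'pos',o['eef_pos'].round(4),'open',round(float(o['opening']),4),'F',o['contact_force'].round(2),'T',o['torque'].round(3))
    print(' shift mm tool',(M.inv().apply(np.array(p)-o['eef_pos'])*1000).round(1),'turn',(M.inv()*G).as_rotvec().round(4), 'q',o['qpos'].round(2))
E
python3 -c "
from h import *
tgt([.5655,-.0752,.2])"
```

```text
t 0.1 pos [0.1706 0.6266 0.2552] open 0.0858 F [ 0.73 -0.46  0.02] T [ 0.026 -0.049 -0.091]
 shift mm tool [ 565.4   56.6 -573.3] turn [0.0022 0.9158 0.0011] q [-1.33  0.62 -0.01  1.42  0.01  1.1  -0.04]
```

{"api": "step_arm", "payload": {
  "series": [
    [[35,0,-35],[0,0,0],100],
    [[35,0,-35],[0,0,0],100],
    [[35,0,-35],[0,0,0],100],
    [[35,0,-35],[0,0,0],100],
    [[35,0,-35],[0,0,0],100],
    [[35,0,-35],[0,0,0],100],
    [[35,0,-35],[0,0,0],100],
    [[35,0,-35],[0,0,0],100]
  ]
}}

```text
clock: 0.9
eef_pos: [0.3644, 0.2835, 0.2497]
orientation: [0.703, -0.09, 0.085, -0.7]
contact_force: [0.4, 0.5, 0.4]
opening: 0.0855
```

```bash
python3 -c "
from h import *
tgt([.5655,-.0752,.2])"
```

```text
t 0.9 pos [0.3644 0.2835 0.2497] open 0.0855 F [0.4  0.54 0.44] T [ 0.067 -0.106  0.019]
 shift mm tool [ 283.4   49.4 -298. ] turn [ 0.0081  0.9334 -0.0037] q [-0.72  0.34  0.02  1.95 -0.01  0.86  0.63]
```

{"api": "step_arm", "payload": {
  "series": [
    [[35,0,-36],[0,0,0],100],
    [[35,0,-36],[0,0,0],100],
    [[35,0,-36],[0,0,0],100],
    [[35,0,-36],[0,0,0],100],
    [[35,0,-36],[0,0,0],100],
    [[35,0,-36],[0,0,0],100],
    [[35,0,-36],[0,0,0],100],
    [[25,0,-30],[0,0,0],100]
  ]
}}

```text
clock: 1.7
eef_pos: [0.5541, -0.0594, 0.248]
orientation: [0.703, -0.091, 0.084, -0.7]
contact_force: [0.1, -0.3, 0.6]
opening: 0.0851
```

{"api": "step_arm", "payload": {
  "series": [
    [[0,0,0],[0,0.15,0],100],
    [[0,0,0],[0,0.15,0],100],
    [[0,0,0],[0,0.15,0],100],
    [[0,0,0],[0,0.15,0],100],
    [[0,0,0],[0,0.15,0],100],
    [[0,0,0],[0,0.15,0],100],
    [[0,0,0],[0,0,0],100]
  ]
}}

```text
clock: 2.4
eef_pos: [0.5533, -0.0715, 0.2441]
orientation: [0.599, -0.389, 0.382, -0.587]
contact_force: [-0.2, 1.4, -0.6]
opening: 0.085
```

```bash
python3 -c "
from h import *
tgt([.5655,-.0752,.2])"
```

```text
t 2.4 pos [ 0.5533 -0.0715  0.2441] open 0.085 F [-0.2   1.39 -0.61] T [0.017 0.014 0.062]
 shift mm tool [ 8.3 43.9 10.4] turn [0.0186 0.0287 0.0014] q [-0.15  0.51  0.36  1.71 -0.2   0.98  0.7 ]
```

{"api": "step_arm", "payload": {
  "series": [
    [[8,22,10],[0.0186,0.0287,0],100],
    [[0,22,0],[0,0,0],100],
    [[0,0,0],[0,0,0],100]
  ]
}}

```text
clock: 2.7
eef_pos: [0.5658, -0.0742, 0.1988]
orientation: [-0.589, 0.39, -0.392, 0.589]
contact_force: [-1.1, -0.5, -0.7]
opening: 0.0854
```

```bash
python3 - <<'E'
from h import *
tgt([.5655,-.0752,.118])
for n in('top','side'):
    s=snap(n,n+'1')
    if n=='side': cv2.imwrite('pics/c3.png',cv2.resize(s['pixels'][60:280,180:400,::-1],None,fx=2.7,fy=2.7,interpolation=cv2.INTER_CUBIC))
    else: cv2.imwrite('pics/c4.png',cv2.resize(s['pixels'][90:240,230:400,::-1],None,fx=4,fy=4,interpolation=cv2.INTER_CUBIC))
E
```

```text
t 2.7 pos [ 0.5658 -0.0742  0.1988] open 0.0854 F [-1.11 -0.47 -0.71] T [ 0.034 -0.001 -0.006]
 shift mm tool [ 0.7 80.8 -0.8] turn [-0.0013  0.0098  0.0012] q [-0.13  0.57  0.34  1.74 -0.24  0.87  0.72]
```

View pics/c3.png

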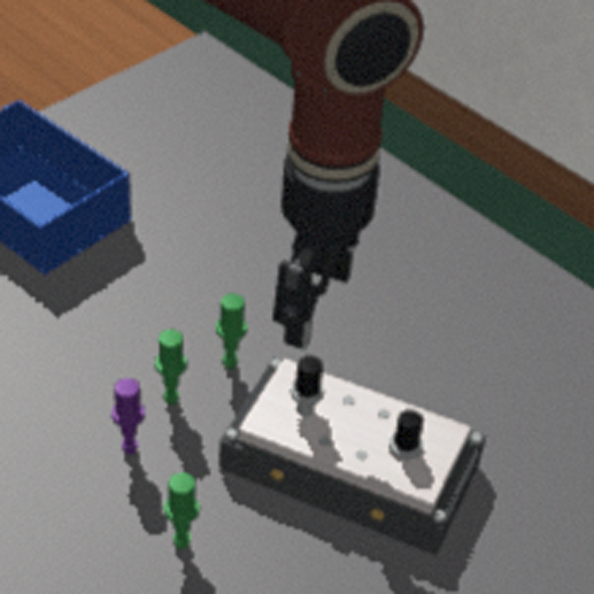

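View pics/c4.png

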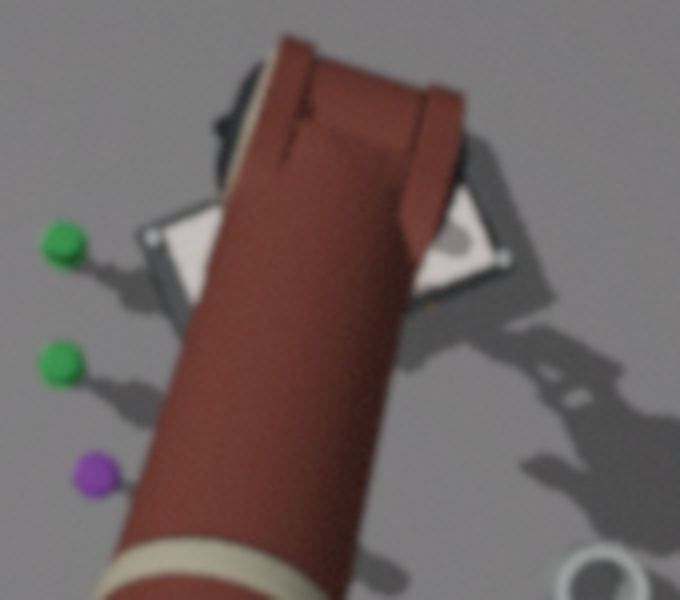

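The side view shows the open gripper directly above the proud pin's knob (crop ~(308,370)), clear of the green pins. I'll descend next.

{"api": "step_arm", "payload": {
  "series": [
    [[0,25,0],[0,0.01,0],100],
    [[0,25,0],[0,0,0],100],
    [[0,15,0],[0,0,0],100],
    [[0,0,0],[0,0,0],100]
  ]
}}

```text
clock: 3.2
eef_pos: [0.5726, -0.0758, 0.141]
orientation: [-0.585, 0.386, -0.399, 0.591]
contact_force: [0.2, -0.2, -0.1]
opening: 0.0855
```

```bash
python3 - <<'E'
from h import *
tgt([.5655,-.0752,.118])
s=snap('side','side2')
cv2.imwrite('pics/c5.png',cv2.resize(s['pixels'][130:250,240:370,::-1],None,fx=4.5,fy=4.5,interpolation=cv2.INTER_CUBIC))
E
```

```text
t 3.2 pos [ 0.5726 -0.0758  0.141 ] open 0.0855 F [ 0.2  -0.22 -0.09] T [ 0.024  0.063 -0.012]
 shift mm tool [-3.5 22.8 -6.8] turn [-0.0177  0.0036  0.0098] q [-0.1   0.65  0.31  1.79 -0.28  0.72  0.75]
```

View pics/c5.png

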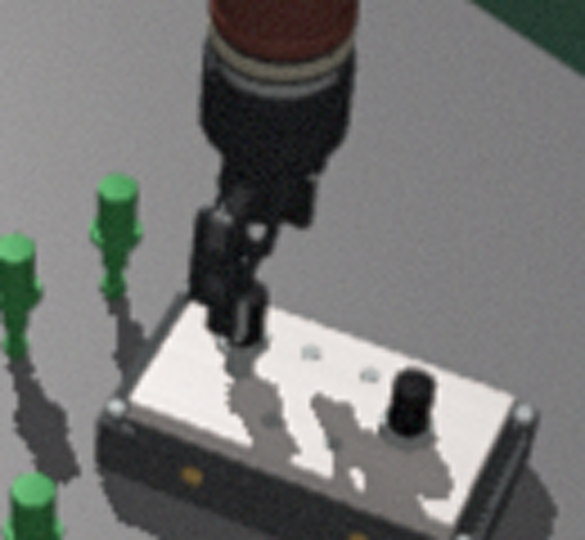

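{"api": "step_arm", "payload": {
  "series": [
    [[-3.5,4,-7],[-0.018,0,0.01],100],
    [[0,7,0],[0,0,0],100],
    [[0,7,0],[0,0,0],100],
    [[0,4,0],[0,0,0],100],
    [[0,0,0],[0,0,0],100]
  ]
}}

```text
clock: 3.75
eef_pos: [0.5678, -0.076, 0.1228]
orientation: [-0.587, 0.39, -0.395, 0.59]
contact_force: [-0.2, 0.1, 0.0]
opening: 0.0855
```

```bash
python3 - <<'E'
from h import *
tgt([.5655,-.0752,.118])
E
```

```text
t 3.75 pos [ 0.5678 -0.076   0.1228] open 0.0855 F [-0.18  0.06  0.03] T [0.04  0.014 0.101]
 shift mm tool [-1.6  4.8 -1.8] turn [-0.0075  0.0048  0.0042] q [-0.09  0.67  0.3   1.81 -0.29  0.69  0.76]
```

{"api": "step_arm", "payload": {
  "series": [
    [[-1.6,4,-1.8],[-0.0075,0.005,0.004],100],
    [[0,1,0],[0,0,0],100],
    [[0,0,0],[0,0,0],100]
  ]
}}

```text
clock: 4.05
eef_pos: [0.5656, -0.0751, 0.1174]
orientation: [0.587, -0.394, 0.394, -0.587]
contact_force: [1.3, -0.9, 0.2]
opening: 0.0856
```

```bash
python3 - <<'E'
from h import *
tgt([.5655,-.0752,.118])
E
```

```text
t 4.05 pos [ 0.5656 -0.0751  0.1174] open 0.0856 F [ 1.31 -0.91  0.15] T [0.044 0.014 0.007]
 shift mm tool [ 0.1 -0.6 -0.1] turn [ 0.0005 -0.0005 -0.0001] q [-0.09  0.68  0.3   1.81 -0.29  0.69  0.76]
```

{"api": "step_arm", "payload": {
  "series": [
    [[0,0,0],[0,0,0],34],
    [[0,0,0],[0,0,0],34],
    [[0,0,0],[0,0,0],34],
    [[0,0,0],[0,0,0],34],
    [[0,0,0],[0,0,0],34]
  ]
}}

```text
clock: 4.55
eef_pos: [0.5659, -0.0752, 0.1177]
orientation: [0.587, -0.394, 0.394, -0.587]
contact_force: [0.7, -0.2, -0.5]
opening: 0.0294
```

```bash
python3 - <<'E'
from h import *
tgt([.5655,-.0752,.118])
s=snap('side','side3')
cv2.imwrite('pics/c6.png',cv2.resize(s['pixels'][130:250,240:370,::-1],None,fx=4.5,fy=4.5,interpolation=cv2.INTER_CUBIC))
E
```

```text
t 4.55 pos [ 0.5659 -0.0752  0.1177] open 0.0294 F [ 0.67 -0.23 -0.45] T [-0.03   0.042  0.001]
 shift mm tool [-0.1 -0.3 -0.3] turn [-0.0002 -0.0005  0.0004] q [-0.09  0.68  0.3   1.81 -0.29  0.69  0.76]
```

View pics/c6.png

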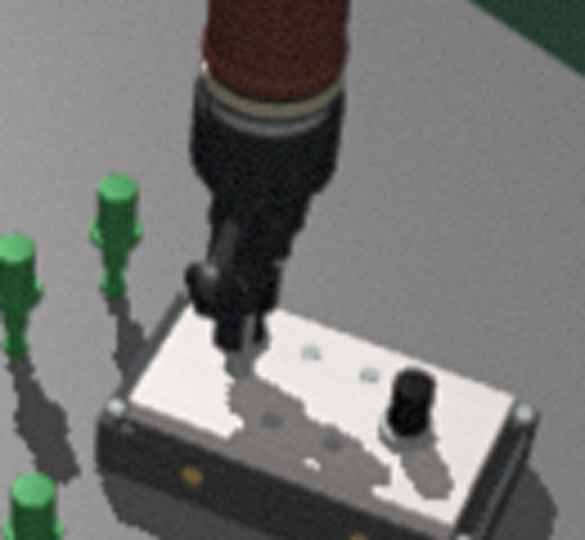

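The fingers straddle the knob without contact (about 29 mm open). I'll close them now.

{"api": "step_arm", "payload": {
  "series": [
    [[0,0,0],[0,0,0],30],
    [[0,0,0],[0,0,0],30]
  ]
}}

```text
clock: 4.8
eef_pos: [0.5659, -0.0752, 0.1178]
orientation: [-0.587, 0.394, -0.394, 0.587]
contact_force: [-0.9, -0.0, -0.8]
opening: 0.0258
```

{"api": "step_arm", "payload": {
  "series": [
    [[0,0,0],[0,0,0],27],
    [[0,0,0],[0,0,0],27]
  ]
}}

```text
clock: 5.0
eef_pos: [0.5661, -0.0752, 0.118]
orientation: [-0.587, 0.394, -0.394, 0.587]
contact_force: [-1.3, -0.3, 0.9]
opening: 0.0232
```

```bash
python3 - <<'E'
from h import *
tgt([.5655,-.0752,.118])
E
```

```text
t 5.0 pos [ 0.5661 -0.0752  0.118 ] open 0.0232 F [-1.28 -0.29  0.95] T [0.021 0.029 0.024]
 shift mm tool [-0.2 -0.  -0.5] turn [-0.0008 -0.0005  0.0006] q [-0.09  0.68  0.3   1.81 -0.29  0.69  0.76]
```

{"api": "step_arm", "payload": {
  "series": [
    [[0,0,0],[0,0,0],0],
    [[0,0,0],[0,0,0],0],
    [[0,0,0],[0,0,0],0],
    [[0,0,0],[0,0,0],0]
  ]
}}

```text
clock: 5.4
eef_pos: [0.5661, -0.0752, 0.1181]
orientation: [-0.587, 0.394, -0.394, 0.587]
contact_force: [-0.3, 0.2, 0.5]
opening: 0.0228
```

```bash
python3 - <<'E'
from h import *
tgt([.5655,-.0752,.118])
E
```

```text
t 5.4 pos [ 0.5661 -0.0752  0.1181] open 0.0228 F [-0.28  0.18  0.47] T [-0.015  0.008  0.059]
 shift mm tool [-0.2  0.1 -0.6] turn [-0.0008 -0.0005  0.0005] q [-0.09  0.68  0.3   1.81 -0.29  0.69  0.76]
```

{"api": "step_arm", "payload": {
  "series": [
    [[0,1.5,0],[0,0,0],0],
    [[0,1.5,0],[0,0,0],0]
  ]
}}

```text
clock: 5.6
eef_pos: [0.5664, -0.0756, 0.1168]
orientation: [-0.587, 0.393, -0.395, 0.587]
contact_force: [-2.9, 0.2, 12.3]
opening: 0.022
```

{"api": "step_arm", "payload": {
  "series": [
    [[0,3,0],[0,0,0],0],
    [[0,3,0],[0,0,0],0]
  ]
}}

```text
clock: 5.8
eef_pos: [0.5669, -0.076, 0.1149]
orientation: [-0.586, 0.393, -0.395, 0.588]
contact_force: [-5.1, 1.0, 15.0]
opening: 0.0225
```

```bash
python3 - <<'E'
from h import *
tgt([.566,-.0752,.1])
E
```

```text
t 5.8 pos [ 0.5669 -0.076   0.1149] open 0.0225 F [-5.11  0.98 14.95] T [0.337 1.119 0.095]
 shift mm tool [-1.1 14.9 -0.6] turn [-0.0041 -0.001   0.0005] q [-0.09  0.68  0.29  1.81 -0.3   0.68  0.76]
```

{"api": "step_arm", "payload": {
  "series": [
    [[-0.4,3,-0.7],[-0.004,0,0],0],
    [[-0.3,3,-0.4],[-0.002,0,0],0]
  ]
}}

```text
clock: 6.0
eef_pos: [0.5668, -0.0758, 0.1126]
orientation: [-0.587, 0.394, -0.395, 0.587]
contact_force: [-2.3, -0.2, 9.8]
opening: 0.0225
```

{"api": "step_arm", "payload": {
  "series": [
    [[-0.3,3,-0.4],[-0.002,0,0],0],
    [[-0.3,3,-0.4],[-0.002,0,0],0]
  ]
}}

```text
clock: 6.2
eef_pos: [0.5666, -0.0757, 0.1094]
orientation: [-0.587, 0.394, -0.395, 0.587]
contact_force: [-0.4, 1.2, 2.6]
opening: 0.0223
```

```bash
python3 - <<'E'
from h import *
tgt([.566,-.0752,.1])
E
```

```text
t 6.2 pos [ 0.5666 -0.0757  0.1094] open 0.0223 F [-0.41  1.2   2.64] T [ 0.044  0.177 -0.002]
 shift mm tool [-0.7  9.4 -0.3] turn [-0.001  -0.0014  0.0014] q [-0.09  0.69  0.29  1.82 -0.3   0.67  0.76]
```

{"api": "step_arm", "payload": {
  "series": [
    [[-0.3,3,-0.3],[-0.002,0,0],0],
    [[-0.3,3,-0.3],[-0.002,0,0],0]
  ]
}}

```text
clock: 6.4
eef_pos: [0.5666, -0.0756, 0.1047]
orientation: [0.588, -0.394, 0.395, -0.586]
contact_force: [0.9, -0.7, -1.6]
opening: 0.0224
```

{"api": "step_arm", "payload": {
  "series": [
    [[-0.3,3,-0.3],[-0.002,0,0],0],
    [[-0.3,3,-0.3],[-0.002,0,0],0]
  ]
}}

```text
clock: 6.6
eef_pos: [0.5657, -0.0751, 0.0974]
orientation: [0.589, -0.395, 0.394, -0.585]
contact_force: [1.4, -0.1, -1.6]
opening: 0.0221
```

```bash
python3 - <<'E'
from h import *
tgt([.566,-.0752,.096])
E
```

```text
t 6.6 pos [ 0.5657 -0.0751  0.0974] open 0.0221 F [ 1.36 -0.05 -1.55] T [ 0.104 -0.324 -0.019]
 shift mm tool [0.2 1.4 0.2] turn [ 0.0051 -0.0013  0.0025] q [-0.09  0.71  0.29  1.82 -0.3   0.65  0.76]
```

{"api": "step_arm", "payload": {
  "series": [
    [[0.1,0.7,0.1],[0.004,0,0.002],0]
  ]
}}

```text
clock: 6.7
eef_pos: [0.5658, -0.0747, 0.0959]
orientation: [0.588, -0.394, 0.394, -0.587]
contact_force: [-1.2, 0.9, 7.0]
opening: 0.0221
```

{"api": "step_arm", "payload": {
  "series": [
    [[0,0.7,0],[0,0,0],0]
  ]
}}

```text
clock: 6.8
eef_pos: [0.5657, -0.0747, 0.0958]
orientation: [0.587, -0.395, 0.394, -0.587]
contact_force: [-3.3, 1.1, 13.9]
opening: 0.022
```

{"api": "step_arm", "payload": {
  "series": [
    [[0,1,0],[0,0,0],0]
  ]
}}

```text
clock: 6.9
eef_pos: [0.5657, -0.0748, 0.0959]
orientation: [0.587, -0.395, 0.393, -0.587]
contact_force: [-2.1, 1.2, 9.8]
opening: 0.0224
```

```bash
python3 - <<'E'
from h import *
tgt([.566,-.0752,.096])
E
```

```text
t 6.9 pos [ 0.5657 -0.0748  0.0959] open 0.0224 F [-2.15  1.16  9.8 ] T [ 0.125  0.606 -0.025]
 shift mm tool [ 0.5 -0.1  0.1] turn [ 0.0016 -0.0009 -0.0014] q [-0.08  0.71  0.28  1.83 -0.31  0.65  0.77]
```

{"api": "step_arm", "payload": {
  "series": [
    [[0,2,0],[0,0,0],0],
    [[0,2,0],[0,0,0],0]
  ]
}}

```text
clock: 7.1
eef_pos: [0.5657, -0.0748, 0.0958]
orientation: [-0.587, 0.395, -0.393, 0.588]
contact_force: [-4.7, 1.3, 14.0]
opening: 0.0222
```

{"api": "step_arm", "payload": {
  "series": [
    [[0,2.5,0],[0,0,0],0],
    [[0,2.5,0],[0,0,0],0]
  ]
}}

```text
clock: 7.3
eef_pos: [0.5657, -0.0749, 0.0958]
orientation: [-0.586, 0.395, -0.393, 0.588]
contact_force: [-4.5, 0.7, 16.1]
opening: 0.0224
```

{"api": "step_arm", "payload": {
  "series": [
    [[0,0,0],[0,0,0],0],
    [[0,0,0],[0,0,0],0]
  ]
}}

```text
clock: 7.5
eef_pos: [0.5656, -0.0752, 0.0967]
orientation: [-0.585, 0.395, -0.394, 0.589]
contact_force: [0.8, 0.5, -1.0]
opening: 0.0222
```

```bash
python3 - <<'E'
from h import *
tgt([.566,-.0752,.096])
s=snap('side','side4')
cv2.imwrite('pics/c7.png',cv2.resize(s['pixels'][130:250,240:370,::-1],None,fx=4.5,fy=4.5,interpolation=cv2.INTER_CUBIC))
E
```

```text
t 7.5 pos [ 0.5656 -0.0752  0.0967] open 0.0222 F [ 0.84  0.46 -1.03] T [ 0.025 -0.167 -0.014]
 shift mm tool [0.2 0.7 0.4] turn [-0.0025 -0.0017 -0.0046] q [-0.08  0.71  0.28  1.83 -0.31  0.65  0.77]
```

View pics/c7.png

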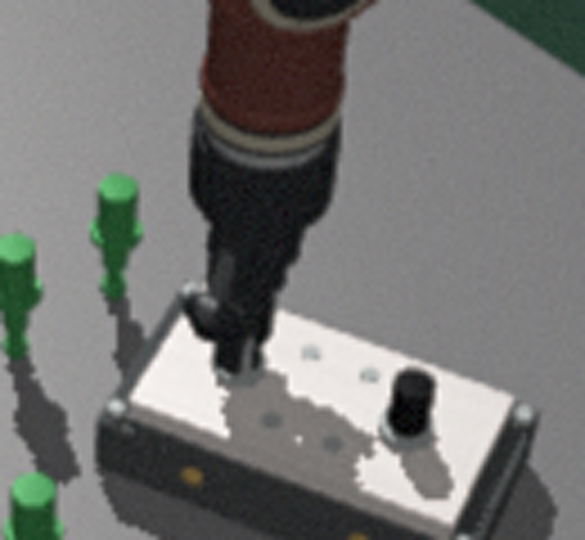

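{"api": "step_arm", "payload": {
  "series": [
    [[0.1,-0.6,0.2],[-0.0025,0,-0.0045],0],
    [[0,-0.6,0],[0,0,0],0]
  ]
}}

```text
clock: 7.75
eef_pos: [0.5656, -0.0751, 0.0967]
orientation: [0.587, -0.395, 0.394, -0.587]
contact_force: [0.2, 0.0, -1.4]
opening: 0.0219
```

```bash
python3 - <<'E'
from h import *
tgt([.566,-.0752,.096])
E
```

```text
t 7.75 pos [ 0.5656 -0.0751  0.0967] open 0.0219 F [ 0.22  0.01 -1.35] T [ 0.029 -0.144 -0.059]
 shift mm tool [0.3 0.7 0.3] turn [ 0.0013 -0.0017 -0.0003] q [-0.08  0.71  0.28  1.83 -0.31  0.65  0.77]
```

{"api": "step_arm", "payload": {
  "series": [
    [[0,-0.6,0],[0,0,0],0],
    [[0,-0.6,0],[0,0,0],0]
  ]
}}

```text
clock: 7.95
eef_pos: [0.5656, -0.075, 0.0973]
orientation: [0.588, -0.395, 0.394, -0.586]
contact_force: [0.3, -0.2, -2.0]
opening: 0.0222
```

```bash
python3 - <<'E'
from h import *
tgt([.566,-.0752,.096])
E
```

```text
t 7.95 pos [ 0.5656 -0.075   0.0973] open 0.0222 F [ 0.34 -0.2  -1.95] T [ 0.018 -0.153  0.022]
 shift mm tool [0.3 1.3 0.3] turn [ 0.002  -0.0013 -0.0001] q [-0.08  0.71  0.28  1.82 -0.3   0.65  0.77]
```

{"api": "step_arm", "payload": {
  "series": [
    [[0,-0.8,0],[0.001,0,0],0],
    [[0,-0.8,0],[0,0,0],0]
  ]
}}

```text
clock: 8.15
eef_pos: [0.5656, -0.0751, 0.0987]
orientation: [0.587, -0.395, 0.394, -0.587]
contact_force: [1.7, 0.6, -2.1]
opening: 0.0225
```

{"api": "step_arm", "payload": {
  "series": [
    [[0,-0.8,0],[0.001,0,0],0],
    [[0,-0.8,0],[0,0,0],0]
  ]
}}

```text
clock: 8.35
eef_pos: [0.5655, -0.0751, 0.1004]
orientation: [0.587, -0.394, 0.394, -0.587]
contact_force: [1.7, 0.0, -1.6]
opening: 0.0218
```

```bash
python3 - <<'E'
from h import *
tgt([.566,-.0752,.096])
E
```

```text
t 8.35 pos [ 0.5655 -0.0751  0.1004] open 0.0218 F [ 1.71  0.01 -1.58] T [-0.012 -0.102  0.038]
 shift mm tool [0.2 4.4 0.4] turn [ 0.0004 -0.0015 -0.0002] q [-0.08  0.7   0.29  1.82 -0.3   0.66  0.77]
```

{"api": "step_arm", "payload": {
  "series": [
    [[0.1,-0.6,0.2],[0,0,0],0],
    [[0,-0.6,0],[0,0,0],0]
  ]
}}

```text
clock: 8.55
eef_pos: [0.5656, -0.0752, 0.1018]
orientation: [0.587, -0.395, 0.394, -0.587]
contact_force: [0.5, -0.4, -1.5]
opening: 0.0222
```

{"api": "step_arm", "payload": {
  "series": [
    [[0,-0.6,0],[0,0,0],0]
  ]
}}

```text
clock: 8.65
eef_pos: [0.5656, -0.0751, 0.1024]
orientation: [0.587, -0.395, 0.394, -0.587]
contact_force: [0.8, -0.5, -3.8]
opening: 0.0224
```

{"api": "step_arm", "payload": {
  "series": [
    [[0,-0.6,0],[0,0,0],0]
  ]
}}

```text
clock: 8.75
eef_pos: [0.5655, -0.0751, 0.1027]
orientation: [0.587, -0.395, 0.394, -0.587]
contact_force: [1.1, -0.6, -4.9]
opening: 0.0226
```

```bash
python3 - <<'E'
from h import *
tgt([.566,-.0752,.096])
E
```

```text
t 8.75 pos [ 0.5655 -0.0751  0.1027] open 0.0226 F [ 1.06 -0.57 -4.9 ] T [-0.007 -0.359 -0.013]
 shift mm tool [0.3 6.7 0.4] turn [ 0.0007 -0.0015 -0.0004] q [-0.09  0.7   0.29  1.82 -0.3   0.66  0.76]
```

{"api": "step_arm", "payload": {
  "series": [
    [[0,-1.0,0],[0,0,0],0],
    [[0,-1.0,0],[0,0,0],0]
  ]
}}

```text
clock: 8.95
eef_pos: [0.5655, -0.0747, 0.1036]
orientation: [0.587, -0.395, 0.394, -0.587]
contact_force: [2.5, 0.1, -8.6]
opening: 0.022
```

{"api": "step_arm", "payload": {
  "series": [
    [[0,-1.3,0],[0,0,0],0],
    [[0,-1.3,0],[0,0,0],0]
  ]
}}

```text
clock: 9.15
eef_pos: [0.5655, -0.0745, 0.1045]
orientation: [0.588, -0.395, 0.394, -0.587]
contact_force: [3.4, -0.0, -13.7]
opening: 0.022
```

```bash
python3 - <<'E'
from h import *
tgt([.566,-.0752,.096])
E
```

```text
t 9.15 pos [ 0.5655 -0.0745  0.1045] open 0.022 F [  3.45  -0.03 -13.75] T [-0.13  -1.043 -0.029]
 shift mm tool [0.8 8.5 0.2] turn [ 0.0017 -0.0011 -0.0002] q [-0.09  0.7   0.29  1.82 -0.3   0.67  0.76]
```

{"api": "step_arm", "payload": {
  "series": [
    [[0.1,-1.4,0.3],[0.001,0,0],0]
  ]
}}

```text
clock: 9.25
eef_pos: [0.5656, -0.0743, 0.1048]
orientation: [0.588, -0.395, 0.394, -0.587]
contact_force: [4.3, -0.9, -16.1]
opening: 0.022
```

{"api": "step_arm", "payload": {
  "series": [
    [[0,-1.4,0.1],[0.001,0,0],0]
  ]
}}

```text
clock: 9.35
eef_pos: [0.5655, -0.0743, 0.1051]
orientation: [0.588, -0.395, 0.394, -0.587]
contact_force: [4.3, -1.3, -19.8]
opening: 0.022
```

```bash
python3 - <<'E'
from h import *
tgt([.566,-.0752,.096])
E
```

```text
t 9.35 pos [ 0.5655 -0.0743  0.1051] open 0.022 F [  4.31  -1.32 -19.76] T [-0.327 -1.346 -0.034]
 shift mm tool [1.  9.1 0.1] turn [ 0.0016 -0.0009 -0.0003] q [-0.09  0.7   0.29  1.82 -0.3   0.67  0.76]
```

{"api": "step_arm", "payload": {
  "series": [
    [[0,-0.8,0.1],[0,0,0],0]
  ]
}}

```text
clock: 9.45
eef_pos: [0.5655, -0.0743, 0.1051]
orientation: [0.588, -0.395, 0.394, -0.586]
contact_force: [3.5, 0.1, -18.7]
opening: 0.0222
```

{"api": "step_arm", "payload": {
  "series": [
    [[0,-0.8,0.1],[0,0,0],0]
  ]
}}

```text
clock: 9.55
eef_pos: [0.5655, -0.0743, 0.1052]
orientation: [0.588, -0.395, 0.394, -0.586]
contact_force: [5.2, -0.9, -19.7]
opening: 0.0226
```

{"api": "step_arm", "payload": {
  "series": [
    [[0,-0.9,0.1],[0,0,0],0]
  ]
}}

```text
clock: 9.65
eef_pos: [0.5655, -0.0743, 0.1053]
orientation: [0.588, -0.395, 0.394, -0.586]
contact_force: [5.9, -1.5, -22.7]
opening: 0.0224
```

{"api": "step_arm", "payload": {
  "series": [
    [[0,-0.2,0],[0,0,0],0]
  ]
}}

```text
clock: 9.75
eef_pos: [0.5655, -0.0744, 0.1052]
orientation: [0.588, -0.395, 0.394, -0.586]
contact_force: [4.5, -1.5, -16.2]
opening: 0.0225
```

{"api": "step_arm", "payload": {
  "series": [
    [[0,-0.4,0],[0,0,0],0]
  ]
}}

```text
clock: 9.85
eef_pos: [0.5656, -0.0744, 0.1053]
orientation: [0.588, -0.395, 0.393, -0.586]
contact_force: [4.6, -1.2, -19.5]
opening: 0.0222
```

```bash
python3 - <<'E'
from h import *
tgt([.566,-.0752,.096])
E
```

```text
t 9.85 pos [ 0.5656 -0.0744  0.1053] open 0.0222 F [  4.58  -1.22 -19.49] T [-2.030e-01 -1.361e+00  1.000e-03]
 shift mm tool [0.9 9.3 0.1] turn [ 0.0037 -0.001   0.0002] q [-0.09  0.7   0.29  1.82 -0.3   0.67  0.76]
```

{"api": "step_arm", "payload": {
  "series": [
    [[0,-0.1,0],[0,0,0],0]
  ]
}}

```text
clock: 9.95
eef_pos: [0.5655, -0.0744, 0.1052]
orientation: [0.588, -0.395, 0.393, -0.586]
contact_force: [3.7, -1.4, -17.3]
opening: 0.0222
```

{"api": "step_arm", "payload": {
  "series": [
    [[0,-0.2,0],[0,0,0],0]
  ]
}}

```text
clock: 10.05
eef_pos: [0.5655, -0.0743, 0.1052]
orientation: [0.588, -0.395, 0.393, -0.586]
contact_force: [5.3, -1.3, -20.2]
opening: 0.0221
```

{"api": "step_arm", "payload": {
  "series": [
    [[0,-0.2,0],[0,0,0],0]
  ]
}}

```text
clock: 10.15
eef_pos: [0.5655, -0.0743, 0.1052]
orientation: [0.588, -0.395, 0.394, -0.586]
contact_force: [4.3, -0.5, -20.2]
opening: 0.0225
```

{"api": "step_arm", "payload": {
  "series": [
    [[0,-0.2,0],[0,0,0],0]
  ]
}}

```text
clock: 10.25
eef_pos: [0.5655, -0.0744, 0.1052]
orientation: [0.588, -0.395, 0.394, -0.586]
contact_force: [4.8, -0.7, -20.6]
opening: 0.022
```

{"api": "step_arm", "payload": {
  "series": [
    [[0,0.1,0],[0,0,0],0]
  ]
}}

```text
clock: 10.35
eef_pos: [0.5655, -0.0743, 0.1052]
orientation: [0.588, -0.395, 0.394, -0.586]
contact_force: [5.0, -1.0, -16.9]
opening: 0.0222
```

{"api": "step_arm", "payload": {
  "series": [
    [[0,0.1,0],[0,0,0],0]
  ]
}}

```text
clock: 10.45
eef_pos: [0.5656, -0.0744, 0.1052]
orientation: [0.588, -0.395, 0.394, -0.586]
contact_force: [3.7, -0.9, -17.2]
opening: 0.0224
```

{"api": "step_arm", "payload": {
  "series": [
    [[0,0,0],[0,0,0],0]
  ]
}}

```text
clock: 10.55
eef_pos: [0.5655, -0.0744, 0.1052]
orientation: [0.588, -0.395, 0.394, -0.586]
contact_force: [3.5, -1.3, -18.9]
opening: 0.0221
```

{"api": "step_arm", "payload": {
  "series": [
    [[0,0,0],[0,0,0],0]
  ]
}}

```text
clock: 10.65
eef_pos: [0.5655, -0.0744, 0.1052]
orientation: [0.588, -0.395, 0.394, -0.586]
contact_force: [4.3, -1.5, -19.0]
opening: 0.0221
```

```bash
python3 - <<'E'
from h import *
tgt([.566,-.0752,.096])
E
```

```text
t 10.65 pos [ 0.5655 -0.0744  0.1052] open 0.0221 F [  4.35  -1.51 -19.04] T [-0.245 -1.247  0.017]
 shift mm tool [0.9 9.2 0.2] turn [ 0.0039 -0.0011  0.0005] q [-0.09  0.7   0.29  1.82 -0.3   0.67  0.76]
```

{"api": "step_arm", "payload": {
  "series": [
    [[0.3,0.15,0.6],[0,0,0],0]
  ]
}}

```text
clock: 10.75
eef_pos: [0.5657, -0.0744, 0.1051]
orientation: [0.588, -0.395, 0.393, -0.586]
contact_force: [2.4, -0.7, -14.9]
opening: 0.0219
```

{"api": "step_arm", "payload": {
  "series": [
    [[0.3,0.15,0.6],[0,0,0],0]
  ]
}}

```text
clock: 10.85
eef_pos: [0.5658, -0.0745, 0.1051]
orientation: [0.589, -0.396, 0.393, -0.585]
contact_force: [2.3, -0.3, -14.7]
opening: 0.0219
```

```bash
python3 - <<'E'
from h import *
tgt([.566,-.0752,.096])
E
```

```text
t 10.85 pos [ 0.5658 -0.0745  0.1051] open 0.0219 F [  2.28  -0.29 -14.69] T [-0.159 -0.772  0.025]
 shift mm tool [ 0.8  9.1 -0. ] turn [ 0.006  -0.0011 -0.001 ] q [-0.09  0.7   0.29  1.82 -0.3   0.67  0.76]
```

{"api": "step_arm", "payload": {
  "series": [
    [[0.3,0,0.6],[0.004,0,0],0]
  ]
}}

```text
clock: 10.95
eef_pos: [0.5657, -0.0745, 0.1051]
orientation: [0.588, -0.395, 0.393, -0.586]
contact_force: [2.6, -1.1, -15.5]
opening: 0.022
```

{"api": "step_arm", "payload": {
  "series": [
    [[0.3,0,0.6],[0.003,0,0],0]
  ]
}}

```text
clock: 11.05
eef_pos: [0.5656, -0.0746, 0.1051]
orientation: [-0.587, 0.395, -0.393, 0.587]
contact_force: [2.1, -1.3, -14.9]
opening: 0.022
```

```bash
python3 - <<'E'
from h import *
tgt([.566,-.0752,.096])
E
```

```text
t 11.05 pos [ 0.5656 -0.0746  0.1051] open 0.022 F [  2.09  -1.32 -14.85] T [-0.233 -0.554  0.003]
 shift mm tool [0.7 9.1 0.2] turn [ 0.0019 -0.0011 -0.0028] q [-0.09  0.7   0.29  1.82 -0.3   0.67  0.76]
```

{"api": "step_arm", "payload": {
  "series": [
    [[0.5,-0.1,0.5],[0.001,0,-0.001],0]
  ]
}}

```text
clock: 11.15
eef_pos: [0.5656, -0.0747, 0.1051]
orientation: [-0.587, 0.396, -0.393, 0.587]
contact_force: [2.2, -0.3, -16.2]
opening: 0.0221
```

{"api": "step_arm", "payload": {
  "series": [
    [[0.5,-0.1,0.5],[0.001,0,-0.001],0]
  ]
}}

```text
clock: 11.25
eef_pos: [0.5656, -0.0747, 0.1051]
orientation: [-0.587, 0.396, -0.393, 0.587]
contact_force: [0.5, -1.1, -15.0]
opening: 0.0222
```

{"api": "step_arm", "payload": {
  "series": [
    [[0.5,-0.1,0.5],[0.001,0,-0.001],0]
  ]
}}

```text
clock: 11.35
eef_pos: [0.5657, -0.0748, 0.105]
orientation: [0.587, -0.396, 0.393, -0.587]
contact_force: [0.2, -0.6, -15.4]
opening: 0.0221
```

{"api": "step_arm", "payload": {
  "series": [
    [[0.5,-0.1,0.5],[0.001,0,-0.001],0]
  ]
}}

```text
clock: 11.45
eef_pos: [0.5657, -0.0748, 0.105]
orientation: [0.587, -0.396, 0.393, -0.587]
contact_force: [0.5, 0.4, -15.3]
opening: 0.0224
```

```bash
python3 - <<'E'
from h import *
tgt([.566,-.0752,.096])
E
```

```text
t 11.45 pos [ 0.5657 -0.0748  0.105 ] open 0.0224 F [  0.5    0.36 -15.3 ] T [-0.006 -0.261  0.029]
 shift mm tool [0.5 9.  0.1] turn [ 0.0024 -0.001  -0.0033] q [-0.09  0.7   0.29  1.82 -0.3   0.67  0.76]
```

{"api": "step_arm", "payload": {
  "series": [
    [[0.4,-0.2,0.4],[0,0,0],0],
    [[0.4,-0.2,0.4],[0,0,0],0]
  ]
}}

```text
clock: 11.65
eef_pos: [0.5659, -0.0748, 0.1051]
orientation: [0.587, -0.396, 0.392, -0.587]
contact_force: [0.3, -0.3, -17.1]
opening: 0.0219
```

{"api": "step_arm", "payload": {
  "series": [
    [[0.4,-0.2,0.4],[0,0,0],0],
    [[0.4,-0.1,0.4],[0,0,0],0]
  ]
}}

```text
clock: 11.85
eef_pos: [0.5661, -0.075, 0.105]
orientation: [0.588, -0.397, 0.391, -0.587]
contact_force: [-0.3, -0.0, -14.3]
opening: 0.0225
```

{"api": "step_arm", "payload": {
  "series": [
    [[0.4,-0.1,0.4],[0,0,0],0],
    [[0.4,-0.1,0.4],[0,0,0],0]
  ]
}}

```text
clock: 12.05
eef_pos: [0.5664, -0.0751, 0.105]
orientation: [0.588, -0.398, 0.39, -0.586]
contact_force: [-0.2, -0.2, -14.2]
opening: 0.0225
```

```bash
python3 - <<'E'
from h import *
tgt([.566,-.0752,.096])
E
```

```text
t 12.05 pos [ 0.5664 -0.0751  0.105 ] open 0.0225 F [ -0.15  -0.22 -14.16] T [ 0.007 -0.108 -0.01 ]
 shift mm tool [ 0.   9.  -0.4] turn [ 0.0078 -0.0005 -0.0079] q [-0.08  0.7   0.29  1.81 -0.3   0.68  0.76]
```

{"api": "step_arm", "payload": {
  "series": [
    [[0,1.5,-0.4],[0.007,0,-0.008],0],
    [[0,2,0],[0,0,0],0],
    [[0,2,0],[0,0,0],0],
    [[0,2,0],[0,0,0],0]
  ]
}}

```text
clock: 12.45
eef_pos: [0.5669, -0.0756, 0.1019]
orientation: [-0.586, 0.393, -0.395, 0.588]
contact_force: [-2.7, 2.3, 0.6]
opening: 0.0217
```

```bash
python3 - <<'E'
from h import *
tgt([.566,-.0752,.096])
E
```

```text
t 12.45 pos [ 0.5669 -0.0756  0.1019] open 0.0217 F [-2.69  2.28  0.58] T [ 0.264  0.806 -0.007]
 shift mm tool [-0.8  5.9 -0.7] turn [-0.0033 -0.0007  0.0011] q [-0.08  0.7   0.28  1.82 -0.3   0.66  0.77]
```

{"api": "step_arm", "payload": {
  "series": [
    [[-0.8,2,-0.7],[-0.003,0,0.001],0],
    [[-0.2,2,-0.2],[-0.001,0,0],0]
  ]
}}

```text
clock: 12.65
eef_pos: [0.5671, -0.0754, 0.0999]
orientation: [-0.587, 0.393, -0.395, 0.588]
contact_force: [-3.7, 0.9, 1.6]
opening: 0.0226
```

{"api": "step_arm", "payload": {
  "series": [
    [[-0.2,1.5,-0.2],[-0.001,0,0],0],
    [[0,1.5,0],[0,0,0],0]
  ]
}}

```text
clock: 12.85
eef_pos: [0.5671, -0.0754, 0.0975]
orientation: [-0.587, 0.393, -0.395, 0.587]
contact_force: [-2.3, 1.9, 0.1]
opening: 0.0221
```

{"api": "step_arm", "payload": {
  "series": [
    [[0,1,0],[0,0,0],0],
    [[0,1,0],[0,0,0],0]
  ]
}}

```text
clock: 13.05
eef_pos: [0.5671, -0.0754, 0.0959]
orientation: [-0.587, 0.393, -0.395, 0.588]
contact_force: [-5.5, 1.6, 10.4]
opening: 0.0222
```

```bash
python3 - <<'E'
from h import *
tgt([.566,-.0752,.096])
E
```

```text
t 13.05 pos [ 0.5671 -0.0754  0.0959] open 0.0222 F [-5.48  1.63 10.4 ] T [ 0.318  1.263 -0.066]
 shift mm tool [-0.6 -0.1 -1. ] turn [-0.0027 -0.0011  0.0017] q [-0.08  0.71  0.28  1.83 -0.31  0.64  0.77]
```

{"api": "step_arm", "payload": {
  "series": [
    [[-0.5,0.6,-1],[-0.003,0,0.001],0],
    [[-0.2,0.4,-0.3],[0,0,0],0],
    [[0,0,0],[0,0,0],40],
    [[0,0,0],[0,0,0],60],
    [[0,0,0],[0,0,0],80],
    [[0,0,0],[0,0,0],80]
  ]
}}

```text
clock: 13.65
eef_pos: [0.5714, -0.077, 0.0965]
orientation: [-0.586, 0.389, -0.399, 0.588]
contact_force: [0.1, -0.4, 0.5]
opening: 0.0685
```

```bash
python3 - <<'E'
from h import *
tgt([.566,-.0752,.096])
E
```

```text
t 13.65 pos [ 0.5714 -0.077   0.0965] open 0.0685 F [ 0.07 -0.38  0.46] T [-0.032 -0.027 -0.003]
 shift mm tool [-3.7  0.4 -4.3] turn [-0.0108 -0.0015  0.0097] q [-0.08  0.71  0.28  1.82 -0.31  0.64  0.77]
```

{"api": "step_arm", "payload": {
  "series": [
    [[-3.7,-3,-4.3],[-0.01,0,0.01],80],
    [[0,-5,0],[0,0,0],80],
    [[0,-8,0],[0,0,0],80],
    [[0,-8,0],[0,0,0],80]
  ]
}}

```text
clock: 14.05
eef_pos: [0.5654, -0.0753, 0.1212]
orientation: [0.587, -0.395, 0.394, -0.587]
contact_force: [0.0, -0.3, -0.6]
opening: 0.0681
```

```bash
python3 - <<'E'
from h import *
tgt([.5655,-.0752,.2])
E
```

```text
t 14.05 pos [ 0.5654 -0.0753  0.1212] open 0.0681 F [ 0.04 -0.34 -0.57] T [-0.02   0.059 -0.014]
 shift mm tool [ -0.1 -78.8   0.1] turn [ 0.0011 -0.0018 -0.0013] q [-0.09  0.68  0.3   1.81 -0.29  0.7   0.76]
```

{"api": "step_arm", "payload": {
  "series": [
    [[0,-15,0],[0,0,0],80],
    [[0,-25,0],[0,0,0],80],
    [[0,-30,0],[0,0,0],80],
    [[0,-30,0],[0,0,0],80],
    [[-30,-30,0],[0,0,0],80],
    [[-40,-20,0],[0,0,0],80],
    [[-40,0,0],[0,0,0],80],
    [[-40,0,0],[0,0,0],80]
  ]
}}

```text
clock: 14.85
eef_pos: [0.5111, 0.0591, 0.2853]
orientation: [-0.582, 0.395, -0.404, 0.585]
contact_force: [0.1, 0.9, 0.2]
opening: 0.0686
```

{"api": "step_arm", "payload": {
  "series": [
    [[-40,0,0],[0,0,0],80],
    [[-40,0,0],[0,0,0],80],
    [[-20,0,0],[0,0,0],80],
    [[0,0,0],[0,0,0],80],
    [[0,0,0],[0,0,0],80],
    [[0,0,0],[0,0,0],80]
  ]
}}

```text
clock: 15.45
eef_pos: [0.4713, 0.1602, 0.2898]
orientation: [-0.581, 0.391, -0.402, 0.59]
contact_force: [0.4, -0.9, -0.8]
opening: 0.0679
```

```bash
python3 - <<'E'
from h import *
tgt([.5655,-.0752,.2])
t=snap('top','top5'); s=snap('side','side5')
cv2.imwrite('pics/c8.png',cv2.resize(s['pixels'][130:270,210:370,::-1],None,fx=4,fy=4,interpolation=cv2.INTER_CUBIC))
for nm,S in(('t',t),('s',s)):
    H,W=S['depth'].shape; uu,vv=np.meshgrid(np.arange(W),np.arange(H)); d=S['depth']
    P=np.stack([(uu-S['cx'])/S['fx']*d,(vv-S['cy'])/S['fy']*d,d],-1).reshape(-1,3)
    P=R.from_quat(S['rotation']).apply(P)+S['origin']; P=P[d.ravel()>0]
    for c in([.5655,-.0755],[.604,-.1675]):
        q=P[(np.hypot(*(P[:,:2]-c).T)<.009)&(P[:,2]>.085)&(P[:,2]<.14)]
        print(nm,len(q),np.median(q[:,2]).round(4))
E
```

```text
t 15.45 pos [0.4713 0.1602 0.2898] open 0.0679 F [ 0.43 -0.89 -0.84] T [-0.058  0.     0.014]
 shift mm tool [253.1  90.9  -1.6] turn [-0.019  -0.0092  0.0047] q [-0.64  0.35  0.36  1.83 -0.14  0.97  0.16]
t 42 0.0976
t 40 0.0978
s 41 0.0971
s 42 0.0973
```

View pics/c8.png

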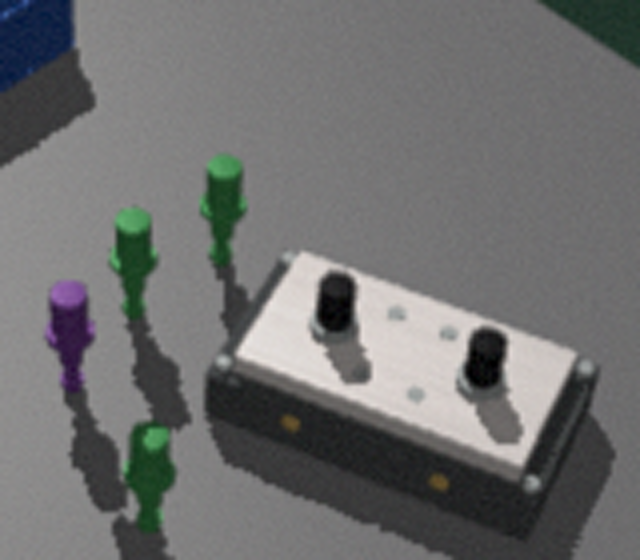

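View pics/top5.png

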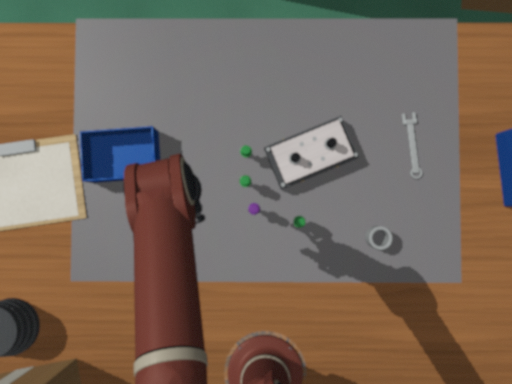

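Both knobs stand at the same height (0.0976 vs 0.0978 m in the top view, 0.0971 vs 0.0973 m in the side view), so the pin is home. The arm is clear and nothing else has moved.

```bash
python3 -c "
from station import arm
print(arm.hand_in())"
```

```text
the job is handed in; nothing more can be done
None
```

The proud pin is home, tug-tested and released, and I handed the job in at about 15.5 s. The tug went over your 20 N limit for part of the time.

- **Push:** I gripped the knob from above and pushed down 22 mm. Readings stayed at or below about 16 N, and the pin snapped in and stopped hard on the plate.
- **Tug:** The pin rose freely by about 6 mm before the catch took the load. I then pulled at about 14–20 N for more than two seconds, and the catch held.
- **Over the limit:** Wrist readings went slightly above 20 N a few times, with one at 22.7 N. These include about 1.5 N of pin weight, some bore friction and about 1 N of noise. I then cancelled the sideways force and held at about 14–17 N for roughly another second.
- **Tool rise:** Under load the tool rose about 2 mm more than the catch stiffness alone explains. I put this down to give in the gripper. The tool came back to the same home height (0.0959 m), so the grip had not slipped.
- **Final checks:** I seated the pin again and let go. Both knob tops measured within 0.2 mm of each other in each camera view. The other pin and the surrounding things look unmoved, and the arm touches nothing.

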